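# Hold the roaster drive's belt tensioner back

### The arm

A 6-joint arm with a two-finger parallel gripper is mounted at the origin on the work surface. World frame = base frame: x ahead of the robot, y to its left, z up, the work surface at z = 0. Lengths are in m, angles in degrees, forces in N, time in s.
With the tool pointing down it reaches from about 0.3 to 0.75 m from the base axis. Payload 8.5 kg.
Tool frame: the origin (TCP) lies on the mounting face of the last link; the fingertips stand 173 mm ahead of it and the grasp point (between the pads) lies 155 mm ahead of it (env.tips_ahead is the distance from the TCP to the fingertips, in m); z points along the fingers, x is the direction in which the jaws open and shut, and the axes are right-handed (so a half turn about z gives the same grasp; the last joint's range is limited). The gripper opens to 85 mm and grips with 20 to 120 N. Pads are 22 mm wide; open, the fingers measure 114 mm over their backs; the gripper's body (76 mm by 85 mm) begins 54 mm behind the grasp point. The pads swing forward as they close: fully open they stand 13 mm farther back than shut.
Start: joints at [54.7, 21.807, 74.336, -0, 83.858, -12.336], TCP at [0.215, 0.506, 0.405] pointing down, gripper open.
Joint ranges: [-178.18, 178.18], [-50.72, 133.34], [12.68, 142.11], [-81.47, 261.47], [9.98, 163.14], [-165.26, 165.26]. Speed limits (degrees/s): [136.94, 136.94, 180, 180, 180, 180].

### API

Orientations are given as a 3x3 rotation matrix whose columns are the frame's x, y, z axes.
In Python, from rig import env gives the robot as it stands. The module is installed in compiled form; this text tells all that it offers.
- The arm moves only by the tool step_arm, never from a script. Its argument "increments" is a list of rows, each an object of numbers: "x", "y", "z": the shift along the tool's x, y, z in cm; "wx", "wy", "wz": the turn, a rotation vector about the tool's x, y, z in rad; "gripper": the finger opening in cm, from 0 to 8.54. A call has 1 to 20 rows; each row shifts and turns the commanded pose from where the row before left it, along the tool's axes as they then stand; what a row does not reach is not made up. A row lasts 1/10 s, in which the tool goes at most 50 mm and 8.59 degrees, less where a joint would pass 70% of its speed; a pose out of reach is approached as far as the arm can. A call with a gripper value outside its range is refused whole. The fingers move at their own pace and stop on an object; "newtons" is the grip in N (left out, the last holds). Time passes only in rows, so rows that do not move let the fingers close. It gives the time, the measured TCP pose, the force and the opening at its end, in the units of the state.
- env.observe(): the state, without advancing time (a new reading comes with each control period).
- env.get_image(name): name is "side" or "top"; returns a dict with "color" (400x640x3 uint8, blue, green, red), "camera_matrix" (3x3 intrinsics, pixels), "distortion" ([k1, k2, p1, p2, k3] as OpenCV has them; the pictures are not rectified), "rvec" (rotation vector, rad) and "tvec" (3), from world to camera coordinates, as OpenCV has them. Camera axes: x right, y down, z forward; pixel columns grow to the right and rows downward; lengths in m; the calibration is good to about 2 mm. A picture is of the moment at which its call begins. There is no depth.
- env.close_job(): hands the job in, once; it reports no verdict.
The state is a dict: "time_s": time; "q": joint angles; "qvel": joint speeds; "joint_efforts": joint torques, N m; "position": TCP position; "tool_rot": TCP orientation; "ft_force": force on the tool from outside, world axes, zero at the start; "wrist_torque": the same for the moment, N m; "grip_width": finger opening in m.
Only numpy, scipy, OpenCV 4.12 (cv2) and the standard library are available. Lean on these libraries where they do the work, as an engineer would, in place of code of your own. Each camera call takes 0.05 s, during which the arm holds its last target. There are 200 camera calls.

### The job

The sample roaster's drive needs a new belt. Lift the guard off the tensioner and hang it over the bar of the rail stand, legs either side of the bar, then let go of it. Then swing the sprung tensioner arm back well past the click of its pawl and finish while still holding it there against its spring (it does not lock by itself), leaving the bottle, tray and scale where they stand.

Things in the scene. Friction and masses are not known exactly. Their poses are not given: they have to be found in the camera images.
- drive: Drive module, fixed: grey plate 260 x 240 x 10 mm with two bare belt pulleys along its +y edge (tops 57 to 65 mm above the table) and the tensioner arm in the middle. Origin: centre of its underside; x along the 260 mm side, z up. At rest the arm runs from its pivot at x +85, y -30 mm towards -x. A pawl block stands between pivot and +y edge; the -y side of the arm, where one pushes, is free.
- guard: Loose belt guard, 0.15 to 0.31 kg: aluminium channel open below and at both ends, 100 mm long (x), 46 mm wide (y), 40 mm between its legs, 65 mm tall, black bridge handle on top. Origin: between the feet of the legs, mid-length; z up. It starts on the drive's plate (10 mm above the table) astride the arm's outer part, so the arm cannot be pushed before it is off; lift it 70 mm to clear.
- guard_handle (a point): Centre of the guard's handle bar, 92 mm above the guard's origin: a black bar 70 mm long along the guard's x, 12 mm wide (pinch it across this, the guard's y), 14 mm tall, with 20 mm of free space between it and the guard's roof, on two posts near its ends.
- guard_roof (a point): Centre of the underside of the guard's roof, 62 mm above the guard's origin and 30 mm below the handle's centre: this rests on the bar when the guard hangs.
- rail: Rail stand, fixed to the table: foot plate 110 x 260 mm, 8 mm thick, two 16 mm posts at y = +-115 mm and a bare horizontal steel bar. Origin: centre of the underside; the bar runs along its y.
- rail_mid (a point): Middle of the bar's axis, 130 mm above the table. Bar 20 mm in diameter (top 140 mm above the table), 260 mm long, along y of the rail stand; 210 mm are free between the posts.
- tensioner (a joint): Angle of the tensioner arm, rad: 0 at rest, grows as it swings clockwise seen from above (paddle towards the drive's +y). Spring-loaded to 0: about 2.5 N at the paddle at rest, 9 N at 0.6. The pawl's click crests at 0.30 (from 0.16, up to 3 N more; less after) and is wholly past at 0.45; hard stop at 0.70, so the free range past the click is 30 mm at the paddle. Swings back to 0 if let go.
- tensioner_pivot (a point): Pivot axis of the tensioner arm at the top of the base plate (10 mm above the table), at x = +85, y = -30 mm of the drive; axes as the drive's.
- tensioner_paddle (a point): Centre of the upright steel paddle at the arm's outer end, 118 mm from the pivot, 46.5 mm above the table: plate 32 mm along the arm, 8 mm thick, 25 to 68 mm above the table. Push flat on its -y side. The arm bar (16 mm wide) runs below it; a black 26 mm roller, top 58 mm above the table, stands 70 mm from the pivot. Axes turn with the arm: x towards the pivot, y the way to push.
- bottle: Bystander: green drinking bottle, 68 mm in diameter, 200 mm tall; origin under its centre.
- tray: Bystander: empty blue sample tray 110 x 170 x 30 mm; origin under its centre.
- scale: Bystander: flat black weighing scale 120 x 150 x 21 mm with a steel pan; origin under its centre.
Mind the look-alikes: they are no part of the job. There is more than one size of the guard; the one meant has the size given above.

How it is judged (in metres and radians):
On the way, in this order (a step that is already met when the one before it is completed fails the run):
1. the guard hangs astride the bar, carried by the rail stand alone and let go (z of guard_roof in the frame of rail_mid between 0.002 and 0.02 m and x of guard_roof in the frame of rail_mid between -0.022 and 0.022 m and y of guard_roof in the frame of rail_mid between -0.13 and 0.13 m and angle between guard's own z axis and vertical below 0.6 rad and contact force between guard and rail above 0.5 N and contact force between guard and the fingers below 0.1 N and linear speed of guard below 0.05 m/s), for 0.3 s.
2. the tensioner arm is past its click (value of joint tensioner above 0.45 rad), for 0.3 s.
At the end, for the whole second after the job is handed in: The robot still holds the tensioner arm at more than 0.45 rad (past the click), steady, pressing on it with more than 2 N; the guard hangs astride the bar of the rail stand (roof resting on the bar, tilted less than 0.6 rad), at rest and untouched by the robot (all of step 1 and value of joint tensioner above 0.45 rad and velocity of joint tensioner between -0.1 and 0.1 rad/s and contact force between any of the fingers, the arm and tensioner above 2 N and contact force between guard and the arm below 0.1 N); the arm keeps its last pose, push and grip.
It fails at once if a bystander (bottle, tray or scale) is moved by more than 30 mm (distance of any of bottle, tray, scale from where it was at the start of the episode above 0.03 m).
It also fails if it takes over 56 s, if anything falls off the work surface, if the arm or the gripper's body presses on something with over 40 N, if the wrist force passes 120 N, or if a joint passes its speed limit or range.

## Working session

There is one attempt and no reset: what is moved stays moved. The work goes in short steps, Python scripts to look and compute and a tool call to move; the robot and the scene stay as the last step left them, time stands still between calls to the robot, and variables do not carry over. Pictures are saved under pics/ and viewed, about 8 in all and at most 12, crops included, and the job is handed in when it is done.

Besides the shell and the picture viewer there is one more tool, called after "Call:" as name(argument=value, ...) on one line, values as JSON. step_arm: Moves the arm, as the interface text tells. Its arguments: {"type":"object","properties":{"increments":{"type":"array"},"newtons":{"type":"number"}},"required":["increments"]}

```bash
mkdir -p pics; cat > h.py <<'E'
import numpy as np, cv2
from rig import env
def snap(n,f):
    im=env.get_image(n); cv2.imwrite('pics/'+f,im['color']); np.save(f'pics/{n}.npy',{k:v for k,v in im.items() if k!='color'},allow_pickle=True); return im
def cam(n): return np.load(f'pics/{n}.npy',allow_pickle=True).item()
def proj(n,P):
    c=cam(n); return cv2.projectPoints(np.float64(P).reshape(-1,1,3),np.float64(c['rvec']),np.float64(c['tvec']),np.float64(c['camera_matrix']),np.float64(c['distortion']))[0].reshape(-1,2)
def ray(n,uv,z):
    c=cam(n); p=cv2.undistortPoints(np.float64(uv).reshape(-1,1,2),np.float64(c['camera_matrix']),np.float64(c['distortion'])).reshape(-1,2)
    R=cv2.Rodrigues(np.float64(c['rvec']))[0]; t=np.float64(c['tvec']).ravel(); o=-R.T@t
    d=np.c_[p,np.ones(len(p))]@R; z=np.broadcast_to(z,len(p))
    return o+d*((z-o[2])/d[:,2])[:,None]
E
python3 - <<'E'
from h import *
for n in('top','side'):
    c=snap(n,n+'0.png'); R=cv2.Rodrigues(np.float64(c['rvec']))[0]; print(n,-R.T@np.ravel(c['tvec']),np.ravel(c['camera_matrix']))
print(env.observe(),env.tips_ahead)
E
```

```text
top [ 0.27957323 -0.00531755  1.4940961 ] [383.42610285   0.         319.2303905    0.         383.42610285
 197.90912625   0.           0.           1.        ]
side [0.32664855 0.99482868 1.16106946] [418.2885248    0.         315.05945186   0.         418.2885248
 196.62492183   0.           0.           1.        ]
{'time_s': 0.1, 'q': array([ 5.47000241e+01,  2.18361447e+01,  7.43777326e+01,  1.90304823e-03,
        8.38585392e+01, -1.23364297e+01]), 'qvel': array([ 0.02039223, -0.06371175, -0.08073766, -0.11998572,  0.01232219,
       -0.03127994]), 'joint_efforts': array([ 4.63902194e-03, -4.49218404e+01, -2.31657869e+01, -9.41959411e-05,
        3.65053536e-03,  3.50440146e-06]), 'position': array([0.21456123, 0.50637818, 0.40419838]), 'tool_rot': array([[ 3.90148214e-01,  9.20751757e-01, -7.57308586e-04],
       [ 9.20751250e-01, -3.90148832e-01, -1.01243746e-03],
       [-1.22766663e-03, -3.02292161e-04, -9.99999201e-01]]), 'ft_force': array([-0.14911113, -0.63878627, -0.18265823]), 'wrist_torque': array([ 0.02143945,  0.01608094, -0.00386491]), 'grip_width': 0.08547491226254687} 0.1734
```

View pics/top0.png

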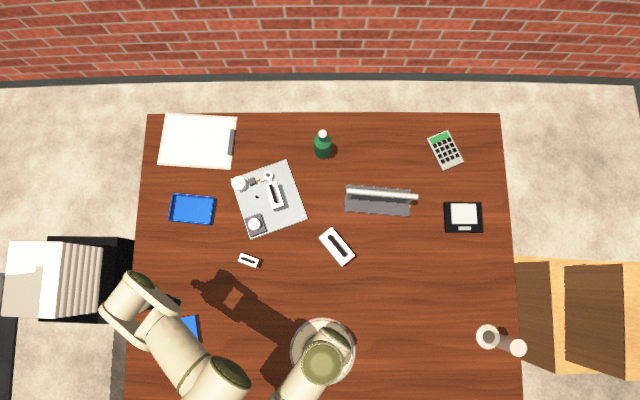

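View pics/side0.png

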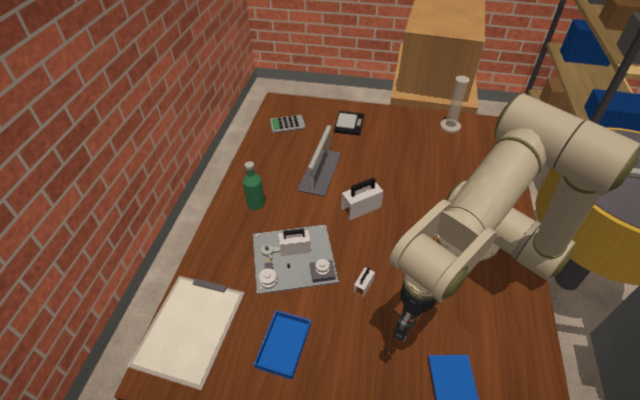

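```bash
python3 - <<'E'
import cv2
a=cv2.imread('pics/top0.png')[145:255,220:430]; cv2.imwrite('pics/c1.png',cv2.resize(a,None,fx=3.8,fy=3.8,interpolation=cv2.INTER_CUBIC))
a=cv2.imread('pics/side0.png')[120:300,240:400]; cv2.imwrite('pics/c2.png',cv2.resize(a,None,fx=3.3,fy=3.3,interpolation=cv2.INTER_CUBIC))
E
```

```text
(no output)
```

View pics/c1.png

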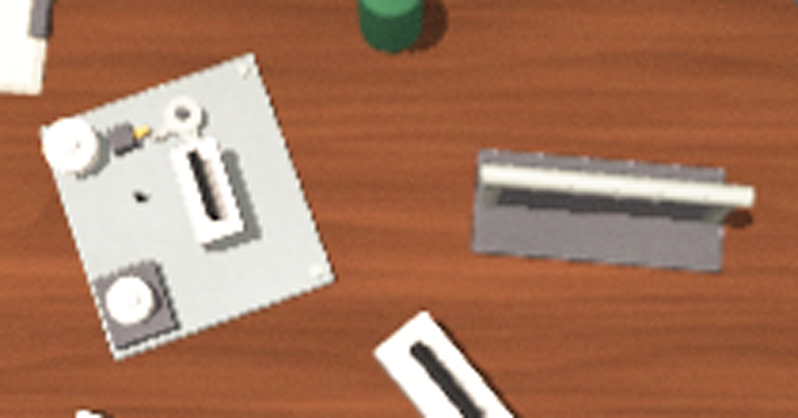

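View pics/c2.png

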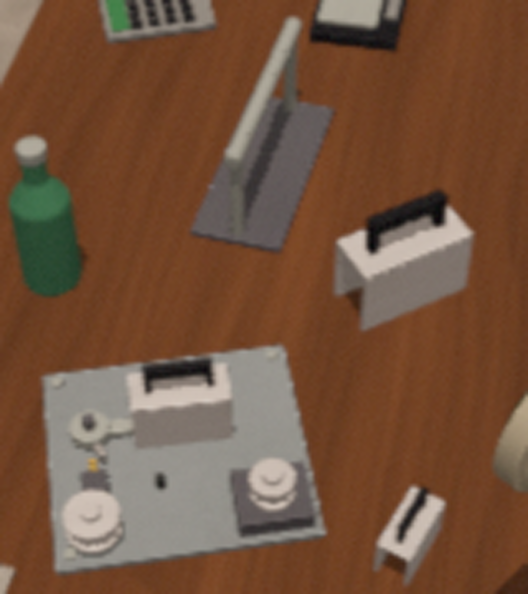

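```bash
cat > fit.py <<'E'
from h import *
from scipy.optimize import least_squares
c1=lambda L:(np.array(L,float)+.5)/3.8-.5+[220,145]
c2=lambda L:(np.array(L,float)+.5)/3.3-.5+[240,120]
def pts(p,L):
    L=np.array(L,float); c,s=np.cos(p[2]),np.sin(p[2])
    return np.c_[p[0]+c*L[:,0]-s*L[:,1],p[1]+s*L[:,0]+c*L[:,1],L[:,2]]
def fit(obs,p0):
    f=lambda p:np.concatenate([(proj(n,pts(p,L))-uv).ravel() for n,L,uv in obs])
    r=least_squares(f,p0,loss='soft_l1'); print(np.r_[r.x[:2],np.degrees(r.x[2])].round(4),'res px',f(r.x).round(1)); return r.x
E
python3 - <<'E'
from fit import *
P=[(.13,.12,.01),(.13,-.12,.01),(-.13,-.12,.01),(-.13,.12,.01)]
print(ray('top',c1([(42,127),(254,55),(334,280),(116,358)]),.01).round(3))
d=fit([('top',P,c1([(42,127),(254,55),(334,280),(116,358)])),('side',P,c2([(57,572),(43,375),(285,346),(325,535)]))],[.5,.2,.3])
print('pivot',pts(d,[(.085,-.03,0),(-.033,-.03,.0465)]))
G=[(.05,.023,.075),(.05,-.023,.075),(-.05,-.023,.075),(-.05,.023,.075)];H=[(.035,0,.109),(-.035,0,.109)]
g=fit([('top',G+H,c1([(173,153),(213,138),(243,234),(204,249),(195,152),(213,219)])),('side',[G[0],G[3],G[2]],c2([(131,393),(231,398),(231,366)]))],[.5,.2,.3])
print(ray('top',c1([(195,152),(213,219)]),.109))
B=[(.055,.13,.008),(.055,-.13,.008),(-.055,-.13,.008),(-.055,.13,.008)];E=[(0,.13,.13),(0,-.13,.13)]
r=fit([('top',B+E,c1([(481,150),(723,170),(720,272),(473,252),(482,177),(753,196)])),('side',[B[3],B[2],B[0]],c2([(281,249),(333,107),(193,234)])),('side',E,c2([(233,155),(293,25)]))],[.5,-.1,0])
np.save('dgr.npy',[d,g,r])
E
```

```text
[[0.66  0.369 0.01 ]
 [0.738 0.146 0.01 ]
 [0.497 0.058 0.01 ]
 [0.416 0.281 0.01 ]]
[ 0.5772  0.2143 19.9918] res px [-0.6  0.3 -0.  -0.5  0.4  0.2 -0.4  0.5 -0.6 -0.3  0.2 -0.2 -0.1 -0.3
  0.1 -0.1]
pivot [[0.6673702  0.21513178 0.        ]
 [0.55648072 0.17478922 0.0465    ]]
[ 0.5762  0.1815 16.9087] res px [ 0.1 -0.4  1.2  0.2  0.4 -0.4 -1.1 -0.9 -0.  -0.2  0.2 -0.2  0.7  4.8
  1.1  0.8 -0.  -0.5]
[[0.60882015 0.1915574  0.109     ]
 [0.54205941 0.17216932 0.109     ]]
[ 0.5706 -0.2173 -4.316 ] res px [-0.6 -0.1  0.9 -0.5  0.8 -0.1 -0.3  0.3 -0.  -0.3 -0.1 -0.   0.3  0.3
  0.5  0.2 -0.6 -0.6  0.2  2.6  0.2 -0.4]
```

Call:
step_arm(increments=[{"wz": -0.14}, {"wz": -0.14}, {"wz": -0.14}, {"wz": -0.14}, {"wz": -0.138}, {}])

```text
invalid input at $.increments[0]: expected keys x, y, z, wx, wy, wz, gripper
```

```bash
cat > go.py <<'E'
import sys
from h import *
from scipy.spatial.transform import Rotation as Ro
def go(p,yaw=None):
    o=env.observe(); R=o['tool_rot']; y=np.degrees(np.arctan2(R[1,0],R[0,0]))
    print('t',o['time_s'],'pos',o['position'].round(4),'yaw',round(y,2),'tilt',R[:,2].round(4),'F',o['ft_force'].round(1),'w',round(o['grip_width'],4))
    print('shift cm',(R.T@(np.array(p)-o['position'])*100).round(2))
    if yaw is not None:
        t=np.radians(yaw); Rt=np.array([[np.cos(t),np.sin(t),0],[np.sin(t),-np.cos(t),0],[0,0,-1]])
        print('rotvec',Ro.from_matrix(R.T@Rt).as_rotvec().round(4))
E
python3 -c "
from go import *
go([.576,.1815,.33],107)"
```

```text
t 0.1 pos [0.2146 0.5064 0.4042] yaw 67.04 tilt [-8.e-04 -1.e-03 -1.e+00] F [-0.1 -0.6 -0.2] w 0.0855
shift cm [-15.8   45.96   7.43]
rotvec [-0.0007  0.0011 -0.6975]
```

Call:
step_arm(increments=[{"x": -1.3, "y": 3.8, "z": 0.6, "wx": 0, "wy": 0, "wz": 0, "gripper": 8.5}, {"x": -1.3, "y": 3.8, "z": 0.6, "wx": 0, "wy": 0, "wz": 0, "gripper": 8.5}, {"x": -1.3, "y": 3.8, "z": 0.6, "wx": 0, "wy": 0, "wz": 0, "gripper": 8.5}, {"x": -1.3, "y": 3.8, "z": 0.6, "wx": 0, "wy": 0, "wz": 0, "gripper": 8.5}, {"x": -1.3, "y": 3.8, "z": 0.6, "wx": 0, "wy": 0, "wz": 0, "gripper": 8.5}, {"x": -1.3, "y": 3.8, "z": 0.6, "wx": 0, "wy": 0, "wz": 0, "gripper": 8.5}, {"x": -1.3, "y": 3.8, "z": 0.6, "wx": 0, "wy": 0, "wz": 0, "gripper": 8.5}, {"x": -1.3, "y": 3.8, "z": 0.6, "wx": 0, "wy": 0, "wz": 0, "gripper": 8.5}, {"x": -1.3, "y": 3.8, "z": 0.6, "wx": 0, "wy": 0, "wz": 0, "gripper": 8.5}, {"x": -1.3, "y": 3.8, "z": 0.6, "wx": 0, "wy": 0, "wz": 0, "gripper": 8.5}, {"x": -1.3, "y": 3.8, "z": 0.6, "wx": 0, "wy": 0, "wz": 0, "gripper": 8.5}, {"x": -1.3, "y": 3.8, "z": 0.6, "wx": 0, "wy": 0, "wz": 0, "gripper": 8.5}, {"x": 0, "y": 0, "z": 0, "wx": 0, "wy": 0, "wz": -0.14, "gripper": 8.5}, {"x": 0, "y": 0, "z": 0, "wx": 0, "wy": 0, "wz": -0.14, "gripper": 8.5}, {"x": 0, "y": 0, "z": 0, "wx": 0, "wy": 0, "wz": -0.14, "gripper": 8.5}, {"x": 0, "y": 0, "z": 0, "wx": 0, "wy": 0, "wz": -0.14, "gripper": 8.5}, {"x": 0, "y": 0, "z": 0, "wx": 0, "wy": 0, "wz": -0.138, "gripper": 8.5}, {"x": 0, "y": 0, "z": 0, "wx": 0, "wy": 0, "wz": 0, "gripper": 8.5}, {"x": 0, "y": 0, "z": 0, "wx": 0, "wy": 0, "wz": 0, "gripper": 8.5}])

```text
time_s: 2.0
position: [0.5736, 0.1849, 0.3325]
tool_rot: [[-0.289, 0.957, -0.001], [0.957, 0.289, -0.0], [0.0, -0.001, -1.0]]
ft_force: [-0.3, -0.1, -0.1]
grip_width: 0.0851
```

```bash
python3 -c "
from go import *
go([.576,.1815,.257],107)"
```

```text
t 2.0 pos [0.5736 0.1849 0.3325] yaw 106.81 tilt [-6.e-04 -1.e-04 -1.e+00] F [-0.3 -0.1 -0.1] w 0.0851
shift cm [-0.39  0.14  7.55]
rotvec [-0.0006 -0.0001 -0.0032]
```

Call:
step_arm(increments=[{"x": -0.4, "y": 0.15, "z": 1.5, "wx": 0, "wy": 0, "wz": 0, "gripper": 8.5}, {"x": 0, "y": 0, "z": 2, "wx": 0, "wy": 0, "wz": 0, "gripper": 8.5}, {"x": 0, "y": 0, "z": 2, "wx": 0, "wy": 0, "wz": 0, "gripper": 8.5}, {"x": 0, "y": 0, "z": 1, "wx": 0, "wy": 0, "wz": 0, "gripper": 8.5}, {"x": 0, "y": 0, "z": 1, "wx": 0, "wy": 0, "wz": 0, "gripper": 8.5}, {"x": 0, "y": 0, "z": 0, "wx": 0, "wy": 0, "wz": 0, "gripper": 5}, {"x": 0, "y": 0, "z": 0, "wx": 0, "wy": 0, "wz": 0, "gripper": 3}, {"x": 0, "y": 0, "z": 0, "wx": 0, "wy": 0, "wz": 0, "gripper": 0.5}, {"x": 0, "y": 0, "z": 0, "wx": 0, "wy": 0, "wz": 0, "gripper": 0.5}, {"x": 0, "y": 0, "z": 0, "wx": 0, "wy": 0, "wz": 0, "gripper": 0.5}, {"x": 0, "y": 0, "z": 0, "wx": 0, "wy": 0, "wz": 0, "gripper": 0.5}, {"x": 0, "y": 0, "z": 0, "wx": 0, "wy": 0, "wz": 0, "gripper": 0.5}], newtons=50)

```text
time_s: 3.2
position: [0.5762, 0.1815, 0.2582]
tool_rot: [[-0.293, 0.956, 0.001], [0.956, 0.293, 0.0], [-0.0, 0.001, -1.0]]
ft_force: [-0.6, -0.4, 4.1]
grip_width: 0.0106
```

Call:
step_arm(increments=[{"x": 0, "y": 0, "z": -0.5, "wx": 0, "wy": 0, "wz": 0, "gripper": 0.5}, {"x": 0, "y": 0, "z": -1, "wx": 0, "wy": 0, "wz": 0, "gripper": 0.5}, {"x": 0, "y": 0, "z": -1.5, "wx": 0, "wy": 0, "wz": 0, "gripper": 0.5}, {"x": 0, "y": 0, "z": -2, "wx": 0, "wy": 0, "wz": 0, "gripper": 0.5}, {"x": 0, "y": 0, "z": -2, "wx": 0, "wy": 0, "wz": 0, "gripper": 0.5}, {"x": 0, "y": 0, "z": -2, "wx": 0, "wy": 0, "wz": 0, "gripper": 0.5}, {"x": 0, "y": 0, "z": -2, "wx": 0, "wy": 0, "wz": 0, "gripper": 0.5}, {"x": 0, "y": 0, "z": -2, "wx": 0, "wy": 0, "wz": 0, "gripper": 0.5}, {"x": 0, "y": 0, "z": -2, "wx": 0, "wy": 0, "wz": 0, "gripper": 0.5}, {"x": 0, "y": 0, "z": -2, "wx": 0, "wy": 0, "wz": 0, "gripper": 0.5}, {"x": 0, "y": 0, "z": -1, "wx": 0, "wy": 0, "wz": 0, "gripper": 0.5}, {"x": 0, "y": 0, "z": 0, "wx": 0, "wy": 0, "wz": 0, "gripper": 0.5}, {"x": 0, "y": 0, "z": 0, "wx": 0, "wy": 0, "wz": 0, "gripper": 0.5}])

```text
time_s: 4.5
position: [0.5761, 0.1814, 0.4369]
tool_rot: [[-0.293, 0.956, -0.001], [0.956, 0.293, -0.0], [0.0, -0.001, -1.0]]
ft_force: [0.4, -0.6, -2.9]
grip_width: 0.0113
```

```bash
python3 -c "
from go import *
go([.5706,-.2173,.44],-4.3)
a=snap('side','side1.png')['color'][:300,220:560]; cv2.imwrite('pics/c3.png',cv2.resize(a,None,fx=2,fy=2))"
```

```text
t 4.5 pos [0.5761 0.1814 0.4369] yaw 107.03 tilt [-1.3e-03 -2.0e-04 -1.0e+00] F [ 0.4 -0.6 -2.9] w 0.0113
shift cm [-37.96 -12.2   -0.3 ]
rotvec [-1.100e-03  1.100e-03  1.943e+00]
```

View pics/c3.png

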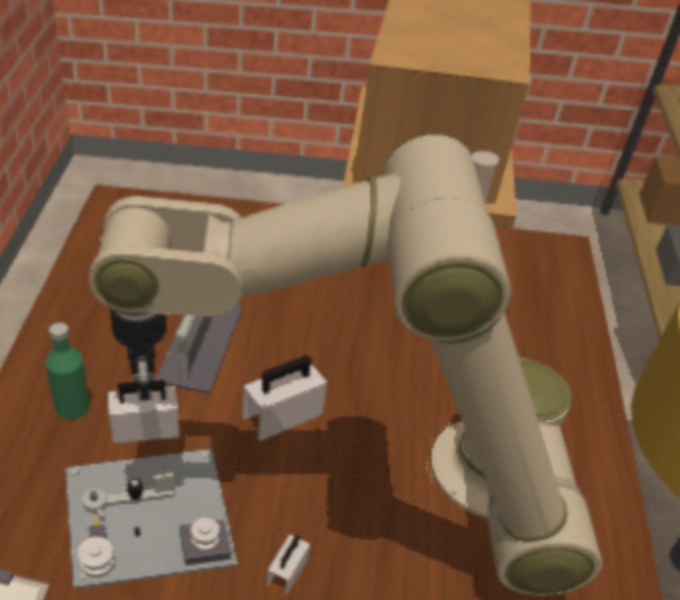

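Call:
step_arm(increments=[{"x": -1.8, "y": -0.6, "z": 0, "wx": 0, "wy": 0, "wz": 0, "gripper": 0.5}, {"x": -3.8, "y": -1.2, "z": 0, "wx": 0, "wy": 0, "wz": 0, "gripper": 0.5}, {"x": -3.8, "y": -1.2, "z": 0, "wx": 0, "wy": 0, "wz": 0, "gripper": 0.5}, {"x": -3.8, "y": -1.2, "z": 0, "wx": 0, "wy": 0, "wz": 0, "gripper": 0.5}, {"x": -3.8, "y": -1.2, "z": 0, "wx": 0, "wy": 0, "wz": 0, "gripper": 0.5}, {"x": -3.8, "y": -1.2, "z": 0, "wx": 0, "wy": 0, "wz": 0, "gripper": 0.5}, {"x": -3.8, "y": -1.2, "z": 0, "wx": 0, "wy": 0, "wz": 0, "gripper": 0.5}, {"x": -3.8, "y": -1.2, "z": 0, "wx": 0, "wy": 0, "wz": 0, "gripper": 0.5}, {"x": -3.8, "y": -1.2, "z": 0, "wx": 0, "wy": 0, "wz": 0, "gripper": 0.5}, {"x": -3.8, "y": -1.2, "z": 0, "wx": 0, "wy": 0, "wz": 0, "gripper": 0.5}, {"x": -2.0, "y": -0.7, "z": 0, "wx": 0, "wy": 0, "wz": 0, "gripper": 0.5}, {"x": 0, "y": 0, "z": 0, "wx": 0, "wy": 0, "wz": 0.14, "gripper": 0.5}, {"x": 0, "y": 0, "z": 0, "wx": 0, "wy": 0, "wz": 0.14, "gripper": 0.5}, {"x": 0, "y": 0, "z": 0, "wx": 0, "wy": 0, "wz": 0.14, "gripper": 0.5}, {"x": 0, "y": 0, "z": 0, "wx": 0, "wy": 0, "wz": 0.14, "gripper": 0.5}, {"x": 0, "y": 0, "z": 0, "wx": 0, "wy": 0, "wz": 0.14, "gripper": 0.5}, {"x": 0, "y": 0, "z": 0, "wx": 0, "wy": 0, "wz": 0.14, "gripper": 0.5}, {"x": 0, "y": 0, "z": 0, "wx": 0, "wy": 0, "wz": 0.14, "gripper": 0.5}, {"x": 0, "y": 0, "z": 0, "wx": 0, "wy": 0, "wz": 0.14, "gripper": 0.5}])

```text
time_s: 6.45
position: [0.5719, -0.2174, 0.4365]
tool_rot: [[0.737, 0.676, -0.002], [0.676, -0.737, 0.001], [-0.001, -0.002, -1.0]]
ft_force: [-0.1, 0.2, -1.4]
grip_width: 0.0107
```

Call:
step_arm(increments=[{"x": 0, "y": 0, "z": 0, "wx": 0, "wy": 0, "wz": 0.14, "gripper": 0.5}, {"x": 0, "y": 0, "z": 0, "wx": 0, "wy": 0, "wz": 0.14, "gripper": 0.5}, {"x": 0, "y": 0, "z": 0, "wx": 0, "wy": 0, "wz": 0.14, "gripper": 0.5}, {"x": 0, "y": 0, "z": 0, "wx": 0, "wy": 0, "wz": 0.14, "gripper": 0.5}, {"x": 0, "y": 0, "z": 0, "wx": 0, "wy": 0, "wz": 0.14, "gripper": 0.5}, {"x": 0, "y": 0, "z": 0, "wx": 0, "wy": 0, "wz": 0.12, "gripper": 0.5}, {"x": 0, "y": 0, "z": 0, "wx": 0, "wy": 0, "wz": 0, "gripper": 0.5}, {"x": 0, "y": 0, "z": 0, "wx": 0, "wy": 0, "wz": 0, "gripper": 0.5}])

```text
time_s: 7.25
position: [0.5718, -0.2173, 0.437]
tool_rot: [[0.998, -0.069, -0.001], [-0.069, -0.998, 0.001], [-0.001, -0.001, -1.0]]
ft_force: [1.1, 0.3, -1.7]
grip_width: 0.0111
```

```bash
python3 -c "
from go import *
go([.5706,-.2173,.44],-4.3)
a=snap('side','side2.png')['color'][80:280,220:480]; cv2.imwrite('pics/c4.png',cv2.resize(a,None,fx=3,fy=3))
a=snap('top','top2.png')['color'][120:280,300:500]; cv2.imwrite('pics/c5.png',cv2.resize(a,None,fx=3.5,fy=3.5))"
```

```text
t 7.25 pos [ 0.5718 -0.2173  0.437 ] yaw -3.94 tilt [-1.2e-03  7.0e-04 -1.0e+00] F [ 1.1  0.3 -1.7] w 0.0111
shift cm [-0.12  0.   -0.3 ]
rotvec [-0.0007  0.0012  0.0063]
```

View pics/c4.png

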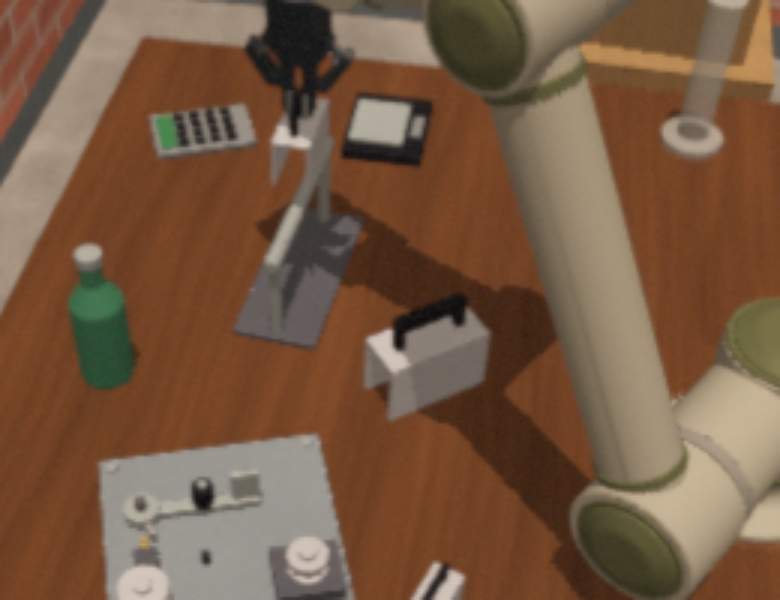

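Call:
step_arm(increments=[{"x": -0.1, "y": 0, "z": 1, "wx": 0, "wy": 0, "wz": 0, "gripper": 0.5}, {"x": 0, "y": 0, "z": 2, "wx": 0, "wy": 0, "wz": 0, "gripper": 0.5}, {"x": 0, "y": 0, "z": 2, "wx": 0, "wy": 0, "wz": 0, "gripper": 0.5}, {"x": 0, "y": 0, "z": 1, "wx": 0, "wy": 0, "wz": 0, "gripper": 0.5}, {"x": 0, "y": 0, "z": 0, "wx": 0, "wy": 0, "wz": 0, "gripper": 0.5}])

```text
time_s: 7.85
position: [0.5707, -0.2172, 0.376]
tool_rot: [[0.997, -0.071, -0.003], [-0.071, -0.997, 0.002], [-0.003, -0.002, -1.0]]
ft_force: [0.3, 0.2, -1.1]
grip_width: 0.0108
```

```bash
python3 -c "
from go import *
go([.5706,-.2173,.325],-4.3)
a=snap('side','side3.png')['color'][90:230,270:410]; cv2.imwrite('pics/c6.png',cv2.resize(a,None,fx=4.2,fy=4.2,interpolation=cv2.INTER_CUBIC))"
```

```text
t 7.85 pos [ 0.5707 -0.2172  0.376 ] yaw -4.1 tilt [-0.0028  0.0017 -1.    ] F [ 0.3  0.2 -1.1] w 0.0108
shift cm [0.01 0.01 5.1 ]
rotvec [-0.0015  0.003   0.0036]
```

View pics/c6.png

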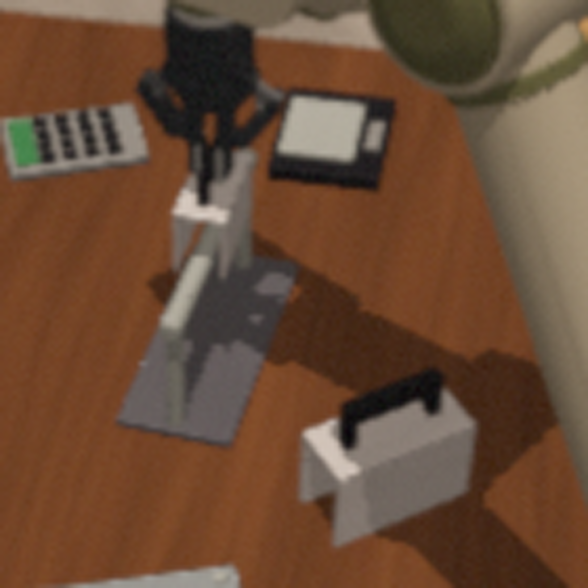

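The guard (near end at ~(175–235, 210) in the crop) straddles the bar, its legs on either side. I'll lower it the remaining 5 cm.

Call:
step_arm(increments=[{"x": 0, "y": 0, "z": 1.5, "wx": 0, "wy": 0, "wz": 0, "gripper": 0.5}, {"x": 0, "y": 0, "z": 1.5, "wx": 0, "wy": 0, "wz": 0, "gripper": 0.5}, {"x": 0, "y": 0, "z": 1, "wx": 0, "wy": 0, "wz": 0, "gripper": 0.5}, {"x": 0, "y": 0, "z": 0.5, "wx": 0, "wy": 0, "wz": 0, "gripper": 0.5}, {"x": 0, "y": 0, "z": 0.2, "wx": 0, "wy": 0, "wz": 0, "gripper": 0.5}, {"x": 0, "y": 0, "z": 0, "wx": 0, "wy": 0, "wz": 0, "gripper": 0.5}, {"x": 0, "y": 0, "z": 0, "wx": 0, "wy": 0, "wz": 0, "gripper": 0.5}])

```text
time_s: 8.6
position: [0.5708, -0.2173, 0.3314]
tool_rot: [[0.997, -0.072, 0.001], [-0.072, -0.997, -0.001], [0.001, 0.001, -1.0]]
ft_force: [0.7, -0.0, -2.1]
grip_width: 0.0112
```

Call:
step_arm(increments=[{"x": 0, "y": 0, "z": 0.2, "wx": 0, "wy": 0, "wz": 0, "gripper": 0.5}, {"x": 0, "y": 0, "z": 0.2, "wx": 0, "wy": 0, "wz": 0, "gripper": 0.5}, {"x": 0, "y": 0, "z": 0, "wx": 0, "wy": 0, "wz": 0, "gripper": 0.5}, {"x": 0, "y": 0, "z": 0, "wx": 0, "wy": 0, "wz": 0, "gripper": 0.5}])

```text
time_s: 9.0
position: [0.5708, -0.2172, 0.3267]
tool_rot: [[0.997, -0.072, -0.0], [-0.072, -0.997, 0.0], [-0.0, -0.0, -1.0]]
ft_force: [-0.4, 0.8, -1.9]
grip_width: 0.0111
```

Call:
step_arm(increments=[{"x": 0, "y": 0, "z": 0.1, "wx": 0, "wy": 0, "wz": 0, "gripper": 0.5}, {"x": 0, "y": 0, "z": 0, "wx": 0, "wy": 0, "wz": 0, "gripper": 0.5}, {"x": 0, "y": 0, "z": 0, "wx": 0, "wy": 0, "wz": 0, "gripper": 0.5}])

```text
time_s: 9.3
position: [0.5708, -0.2172, 0.3262]
tool_rot: [[0.997, -0.072, 0.001], [-0.072, -0.997, -0.0], [0.001, 0.0, -1.0]]
ft_force: [-1.2, 0.5, 1.9]
grip_width: 0.0108
```

Call:
step_arm(increments=[{"x": 0, "y": 0, "z": 0, "wx": 0, "wy": 0, "wz": 0, "gripper": 2}, {"x": 0, "y": 0, "z": 0, "wx": 0, "wy": 0, "wz": 0, "gripper": 4}, {"x": 0, "y": 0, "z": 0, "wx": 0, "wy": 0, "wz": 0, "gripper": 6}, {"x": 0, "y": 0, "z": 0, "wx": 0, "wy": 0, "wz": 0, "gripper": 6}, {"x": 0, "y": 0, "z": -0.5, "wx": 0, "wy": 0, "wz": 0, "gripper": 6}, {"x": 0, "y": 0, "z": -1, "wx": 0, "wy": 0, "wz": 0, "gripper": 6}, {"x": 0, "y": 0, "z": -2, "wx": 0, "wy": 0, "wz": 0, "gripper": 6}, {"x": 0, "y": 0, "z": -3, "wx": 0, "wy": 0, "wz": 0, "gripper": 6}, {"x": 0, "y": 0, "z": -3, "wx": 0, "wy": 0, "wz": 0, "gripper": 6}, {"x": 0, "y": 0, "z": -1.5, "wx": 0, "wy": 0, "wz": 0, "gripper": 6}, {"x": 0, "y": 0, "z": 0, "wx": 0, "wy": 0, "wz": 0, "gripper": 6}])

```text
time_s: 10.4
position: [0.5705, -0.217, 0.439]
tool_rot: [[0.997, -0.072, 0.005], [-0.072, -0.997, -0.003], [0.005, 0.003, -1.0]]
ft_force: [0.5, -0.3, -0.0]
grip_width: 0.0599
```

```bash
python3 -c "
from go import *
from fit import pts
d=np.load('dgr.npy')[0]
# start: 40 mm clear of paddle face on -y, paddle at theta 0
q=pts(d,[(-.033,-.03-.004-.04-.011,.0465)])[0]; print('start',q)
go([q[0],q[1],.437],np.degrees(d[2]))
a=snap('side','side4.png')['color'][90:280,240:400]; cv2.imwrite('pics/c7.png',cv2.resize(a,None,fx=3.1,fy=3.1,interpolation=cv2.INTER_CUBIC))"
```

```text
start [0.57528445 0.12310345 0.0465    ]
t 10.4 pos [ 0.5705 -0.217   0.439 ] yaw -4.12 tilt [ 0.005  -0.0031 -1.    ] F [ 0.5 -0.3 -0. ] w 0.0599
shift cm [ -1.97 -33.96   0.09]
rotvec [ 0.0038 -0.0045 -0.4209]
```

View pics/c7.png

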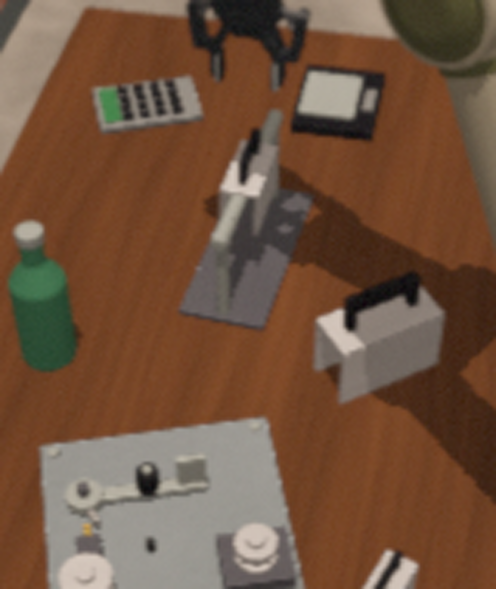

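Call:
step_arm(increments=[{"x": -0.2, "y": -2.0, "z": 0, "wx": 0, "wy": 0, "wz": 0, "gripper": 6}, {"x": -0.2, "y": -4, "z": 0, "wx": 0, "wy": 0, "wz": 0, "gripper": 3}, {"x": -0.2, "y": -4, "z": 0, "wx": 0, "wy": 0, "wz": 0, "gripper": 0}, {"x": -0.2, "y": -4, "z": 0, "wx": 0, "wy": 0, "wz": 0, "gripper": 0}, {"x": -0.2, "y": -4, "z": 0, "wx": 0, "wy": 0, "wz": 0, "gripper": 0}, {"x": -0.2, "y": -4, "z": 0, "wx": 0, "wy": 0, "wz": 0, "gripper": 0}, {"x": -0.2, "y": -4, "z": 0, "wx": 0, "wy": 0, "wz": 0, "gripper": 0}, {"x": -0.2, "y": -4, "z": 0, "wx": 0, "wy": 0, "wz": 0, "gripper": 0}, {"x": -0.2, "y": -4, "z": 0, "wx": 0, "wy": 0, "wz": 0, "gripper": 0}, {"x": 0, "y": 0, "z": 0, "wx": 0, "wy": 0, "wz": -0.14, "gripper": 0}, {"x": 0, "y": 0, "z": 0, "wx": 0, "wy": 0, "wz": -0.14, "gripper": 0}, {"x": 0, "y": 0, "z": 0, "wx": 0, "wy": 0, "wz": -0.14, "gripper": 0}, {"x": 0, "y": 0, "z": 0, "wx": 0, "wy": 0, "wz": 0, "gripper": 0}, {"x": 0, "y": 0, "z": 0, "wx": 0, "wy": 0, "wz": 0, "gripper": 0}])

```text
time_s: 11.85
position: [0.577, 0.1237, 0.435]
tool_rot: [[0.941, 0.338, -0.001], [0.338, -0.941, 0.0], [-0.001, -0.001, -1.0]]
ft_force: [0.2, -0.2, -0.0]
grip_width: 0.0002
```

```bash
python3 -c "
from go import *
from fit import pts
d=np.load('dgr.npy')[0]
print('paddle px',proj('side',pts(d,[(-.033,-.03,.0465)])))
go([.5753,.1231,.211],np.degrees(d[2]))"
```

```text
paddle px [[301.65706734 241.28900597]]
t 11.85 pos [0.577  0.1237 0.435 ] yaw 19.75 tilt [-1.5e-03  1.0e-04 -1.0e+00] F [ 0.2 -0.2 -0. ] w 0.0002
shift cm [-1.50e-01  1.00e-02  2.24e+01]
rotvec [-0.0006  0.0013 -0.0043]
```

Call:
step_arm(increments=[{"x": -0.1, "y": 0, "z": 1.4, "wx": 0, "wy": 0, "wz": 0, "gripper": 0}, {"x": 0, "y": 0, "z": 3, "wx": 0, "wy": 0, "wz": 0, "gripper": 0}, {"x": 0, "y": 0, "z": 3, "wx": 0, "wy": 0, "wz": 0, "gripper": 0}, {"x": 0, "y": 0, "z": 3, "wx": 0, "wy": 0, "wz": 0, "gripper": 0}, {"x": 0, "y": 0, "z": 3, "wx": 0, "wy": 0, "wz": 0, "gripper": 0}, {"x": 0, "y": 0, "z": 3, "wx": 0, "wy": 0, "wz": 0, "gripper": 0}, {"x": 0, "y": 0, "z": 3, "wx": 0, "wy": 0, "wz": 0, "gripper": 0}, {"x": 0, "y": 0, "z": 2, "wx": 0, "wy": 0, "wz": 0, "gripper": 0}, {"x": 0, "y": 0, "z": 1, "wx": 0, "wy": 0, "wz": 0, "gripper": 0}, {"x": 0, "y": 0, "z": 0, "wx": 0, "wy": 0, "wz": 0, "gripper": 0}, {"x": 0, "y": 0, "z": 0, "wx": 0, "wy": 0, "wz": 0, "gripper": 0}])

```text
time_s: 12.95
position: [0.5766, 0.1229, 0.2126]
tool_rot: [[0.94, 0.34, 0.001], [0.34, -0.94, 0.0], [0.001, 0.0, -1.0]]
ft_force: [0.1, -0.3, -0.1]
grip_width: -0.0003
```

Call:
step_arm(increments=[{"x": 0, "y": -1, "z": 0, "wx": 0, "wy": 0, "wz": 0, "gripper": 0}, {"x": 0, "y": -1, "z": 0, "wx": 0, "wy": 0, "wz": 0, "gripper": 0}, {"x": 0, "y": -1, "z": 0, "wx": 0, "wy": 0, "wz": 0, "gripper": 0}, {"x": 0, "y": -0.5, "z": 0, "wx": 0, "wy": 0, "wz": 0, "gripper": 0}, {"x": 0, "y": 0, "z": 0, "wx": 0, "wy": 0, "wz": 0, "gripper": 0}, {"x": 0, "y": 0, "z": 0, "wx": 0, "wy": 0, "wz": 0, "gripper": 0}])

```text
time_s: 13.55
position: [0.5644, 0.1559, 0.2118]
tool_rot: [[0.94, 0.341, 0.0], [0.341, -0.94, -0.0], [0.0, 0.0, -1.0]]
ft_force: [-0.6, 0.0, 0.7]
grip_width: 0.0
```

Call:
step_arm(increments=[{"x": 0, "y": -0.3, "z": 0, "wx": 0, "wy": 0, "wz": 0, "gripper": 0}, {"x": 0, "y": -0.3, "z": 0, "wx": 0, "wy": 0, "wz": 0, "gripper": 0}, {"x": 0, "y": 0, "z": 0, "wx": 0, "wy": 0, "wz": 0, "gripper": 0}, {"x": 0, "y": 0, "z": 0, "wx": 0, "wy": 0, "wz": 0, "gripper": 0}])

```text
time_s: 13.95
position: [0.5624, 0.1612, 0.2117]
tool_rot: [[0.94, 0.341, 0.0], [0.341, -0.94, -0.0], [-0.0, 0.0, -1.0]]
ft_force: [-0.4, -2.5, 0.1]
grip_width: -0.0003
```

Call:
step_arm(increments=[{"x": -0.05, "y": -0.47, "z": 0, "wx": 0, "wy": 0, "wz": 0.04, "gripper": 0}, {"x": -0.05, "y": -0.47, "z": 0, "wx": 0, "wy": 0, "wz": 0.04, "gripper": 0}, {"x": -0.05, "y": -0.47, "z": 0, "wx": 0, "wy": 0, "wz": 0.04, "gripper": 0}, {"x": -0.05, "y": -0.47, "z": 0, "wx": 0, "wy": 0, "wz": 0.04, "gripper": 0}, {"x": -0.05, "y": -0.47, "z": 0, "wx": 0, "wy": 0, "wz": 0.04, "gripper": 0}, {"x": -0.05, "y": -0.47, "z": 0, "wx": 0, "wy": 0, "wz": 0.04, "gripper": 0}, {"x": -0.05, "y": -0.47, "z": 0, "wx": 0, "wy": 0, "wz": 0.04, "gripper": 0}, {"x": 0, "y": 0, "z": 0, "wx": 0, "wy": 0, "wz": 0, "gripper": 0}])

```text
time_s: 14.75
position: [0.5516, 0.1922, 0.2117]
tool_rot: [[0.998, 0.067, -0.0], [0.067, -0.998, -0.001], [-0.0, 0.001, -1.0]]
ft_force: [0.7, -4.2, 0.7]
grip_width: 0.0
```

```bash
cat > ang.py <<'E'
from go import *
from fit import pts
d=np.load('dgr.npy')[0]; piv=pts(d,[(.085,-.03,0)])[0]
o=env.observe(); r=(o['position']-piv)[:2]; c,s=np.cos(d[2]),np.sin(d[2]); r=np.array([c*r[0]+s*r[1],-s*r[0]+c*r[1]])
R=o['tool_rot']; h=.015; rad=np.hypot(*r)
th=np.arctan2(r[1],-r[0])+np.arcsin(h/rad)
F=o['ft_force']
print('drive rel pivot',r.round(4),'theta est',th.round(3),'tool turn',d[2]-np.arctan2(R[1,0],R[0,0]),'F along',R.T@F)
E
python3 ang.py
```

```text
drive rel pivot [-0.1166  0.018 ] theta est 0.281 tool turn 0.28201590932564247 F along [ 0.39643194  4.2849458  -0.71402271]
```

Call:
step_arm(increments=[{"x": -0.05, "y": -0.47, "z": 0, "wx": 0, "wy": 0, "wz": 0.04, "gripper": 0}, {"x": -0.05, "y": -0.47, "z": 0, "wx": 0, "wy": 0, "wz": 0.04, "gripper": 0}, {"x": -0.05, "y": -0.47, "z": 0, "wx": 0, "wy": 0, "wz": 0.04, "gripper": 0}, {"x": -0.05, "y": -0.47, "z": 0, "wx": 0, "wy": 0, "wz": 0.04, "gripper": 0}, {"x": -0.05, "y": -0.47, "z": 0, "wx": 0, "wy": 0, "wz": 0.04, "gripper": 0}, {"x": -0.05, "y": -0.47, "z": 0, "wx": 0, "wy": 0, "wz": 0.04, "gripper": 0}, {"x": -0.05, "y": -0.47, "z": 0, "wx": 0, "wy": 0, "wz": 0.04, "gripper": 0}, {"x": 0, "y": -0.2, "z": 0, "wx": 0, "wy": 0, "wz": 0.02, "gripper": 0}, {"x": 0, "y": 0, "z": 0, "wx": 0, "wy": 0, "wz": 0, "gripper": 0}, {"x": 0, "y": 0, "z": 0, "wx": 0, "wy": 0, "wz": 0, "gripper": 0}, {"x": 0, "y": 0, "z": 0, "wx": 0, "wy": 0, "wz": 0, "gripper": 0}, {"x": 0, "y": 0, "z": 0, "wx": 0, "wy": 0, "wz": 0, "gripper": 0}, {"x": 0, "y": 0, "z": 0, "wx": 0, "wy": 0, "wz": 0, "gripper": 0}])

```text
time_s: 16.05
position: [0.5499, 0.2265, 0.2117]
tool_rot: [[0.973, -0.23, -0.002], [-0.23, -0.973, -0.002], [-0.002, 0.003, -1.0]]
ft_force: [-2.6, -7.5, 3.6]
grip_width: -0.0003
```

```bash
python3 ang.py; python3 -c "
from h import *
a=snap('side','side5.png')['color'][100:330,220:420]; b=snap('top','top5.png')['color'][120:280,150:480]
a=cv2.resize(a,None,fx=2.6,fy=2.6)[:598]; b=cv2.resize(b,(280,136)); cv2.imwrite('pics/c8.png',a)"
```

```text
drive rel pivot [-0.1065  0.0509] theta est 0.573 tool turn 0.5809420480022439 F along [-0.83631279  7.95450667 -3.59566334]
```

View pics/c8.png

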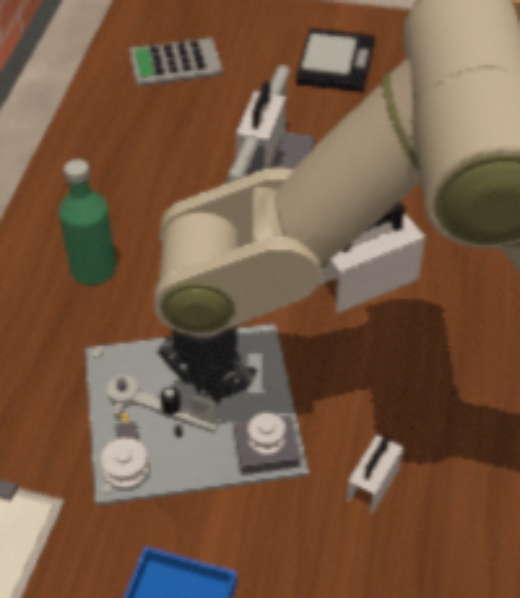

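```bash
python3 -c "
from h import *
o=env.observe(); print(o['time_s'],o['ft_force'].round(1),np.abs(o['qvel']).max()); print(env.close_job()); o=env.observe(); print(o['time_s'],o['position'].round(4),o['ft_force'].round(1))"
```

```text
16.15 [-3.2 -7.6  3.1] 0.08633488884771004
the job is handed in; nothing more can be done
None
the job is handed in; nothing more can be done
```

I lifted the guard off the tensioner, hung it astride the rail bar and let go of it. I then pushed the tensioner arm past its click with the closed fingers and handed the job in while still holding it there, at 16.15 s of the 56 s allowed.

- **Tensioner:** the arm stood at about 0.57 rad, worked out from the tool position rather than read directly. The fingers pressed on the paddle with about 8 N and the robot was steady.
- **Guard:** the last side picture shows it hanging on the bar, well away from the arm. After release the wrist force was back to about zero.
- **Bystanders:** the bottle and scale look unmoved in the pictures. The tray is only partly in the last view, and I did not measure the position of any of them.
- **Unexplained reading:** the wrist showed about 3 N upward while holding the arm. I took this to be friction at the paddle and did not check it further.

The hand-in reported no verdict, so I can't confirm the judged result.

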